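# Run a serviced lens's slim aperture ring from stop to stop and cap the lens

## Task

The serviced lens stands glass-up on the stand. Check its iris: turn the slim aperture ring clockwise (seen from above) until you feel it rest lightly against its small-opening stop, then back anticlockwise until it rests lightly against the wide-open stop, and leave it there, without straining the stops and without the fingers touching or shifting the focus ring below it or the front ring above it. Then gently put the slip-on front cap fully home over the front ring, upright, and leave the other things on the bench where they are.

Things in the scene. Friction and masses are not known exactly. Their poses are not given: they have to be found in the camera images.
- lens: dark steel disc stand, 104 mm across, 15 mm thick, fixed to the bench, with a lens standing glass-up on it. Origin: centre of the disc's underside, on the bench; z is the lens axis. Stacked on that axis, heights above the bench: flange (68 mm across) to 20 mm, rear barrel (58 across) 20-32, focus ring 32-58, aperture ring 59-70, front ring 71-87
- focus_ring: wide black ribbed ring below the aperture ring, 66 mm across, from 32 to 58 mm above the bench; origin on the lens axis at its underside. It turns very easily (0.03 N m) and has to stay as set: no finger on it (2 N counts as touching)
- focus_mark (a point): white index mark on the rim of the focus ring, 33 mm from the lens axis, 56 mm above the bench; shows whether the focus ring has been turned
- aperture_ring (a joint): angle (rad) of the slim aperture ring, growing anticlockwise seen from above; starts within -0.12 to 0.12. It meets the small-opening stop somewhere from -0.7 to -0.3 and the wide-open stop somewhere from 0.3 to 0.7: where differs from lens to lens and can only be felt. Running friction 0.05 N m. Let go, it springs back a little but stays on the stop
- aperture_mark (a point): point on the rim of the slim aperture ring, 30 mm from the axis, 64.5 mm above the bench. The ring is silver, finely ribbed, 60 mm across, 11 mm tall (59 to 70 mm above the bench), 3.5 mm proud of the front ring; the focus ring is 3 mm proud of it. Pinch it across its diameter from above, fingertip ends 60 to 67 mm above the bench
- iris_unit: iris unit hidden inside the barrel, with the ring's two sprung end stops, 20 mm from the axis; origin on the axis 60 mm above the bench. Stop stiffness 3.5 N m per rad: 0.04 rad past first touch the moment has grown by 0.14 N m (7 N on the stop). Over 2 N shows that the ring rests on it; over 16 N (0.32 N m, 0.09 rad) strains it
- front_ring: black front ring round the glass, 53 mm across, 16 mm tall, fixed, from 71 to 87 mm above the bench, top edge bevelled (49.6 mm across at the very top); origin on the axis at its underside. No finger on it (2 N counts as touching); the front cap slips over it
- front_rim (a point): centre of the front ring's top edge, on the lens axis, 87 mm above the bench; axes as the lens
- front_cap: slip-on front cap: black, round, 60 mm across (56 inside), 17 mm tall, closed top 3 mm thick; lies loose, open side down, right of the lens. Origin: centre of its open underside. It slips over the front ring with 1.5 mm play; home, its inside top rests on the rim, origin 14 mm below point front_rim. Pinch its rim, finger ends above its underside
- rear_cap: the bayonet rear cap: shallower and wider than the front cap (68 mm across, 13 mm tall), lying open side up on the bench behind the front cap; not needed, stays where it is. Origin: centre of its underside
- blower: dark red rubber air blower, 48 mm across and 98 mm tall, standing on the bench at the right; stays where it is
- parts_jar: small clear jar with a black lid, 45 mm across, 56 mm tall, standing at the right; stays where it is
- spare_driver: small screwdriver, 80 mm long, 9 mm thick, lying behind the lens, to its right, in front of the tray of movements; stays where it is
- screw_box: small grey lidded box, 37 x 45 x 20 mm, behind the lens; stays where it is

How it is judged:
By the outcome, as a careful person would: the job done as asked, in the order asked, and still so for the second after the job is handed in, with the robot touching nothing.
It also fails if it takes over 67 s, if anything falls off the work surface, if the arm or the gripper's body presses on something with over 40 N, if the wrist force passes 120 N, or if a joint passes its speed limit or range.

## Robot

A 6-joint arm with a two-finger parallel gripper is mounted at the origin on a cart in front of the work surface, level with it; the furniture and walls round the work are solid. World frame = base frame: x ahead of the robot, y to its left, z up, the work surface at z = 0. Lengths are in mm, angles in degrees, forces in N, time in s.
With the tool pointing down it reaches from about 350 to 850 mm from the base axis. Payload 8.1 kg.
Tool frame: the origin (TCP) lies midway between the tips of the shut fingers; the grasp point (between the pads) lies 19 mm behind it; z points along the fingers, y is the line along which they close (so a half turn about z gives the same grasp; the last joint's range is limited). The gripper opens to 85 mm and grips with 20 to 120 N. Pads are 22 mm wide; open, the fingers measure 114 mm over their backs; the gripper's body (76 mm by 85 mm) begins 54 mm behind the grasp point. The pads swing forward as they close: fully open they stand 13 mm farther back than shut.
Start: joints at [63.862, 7.471, 85.268, -0, 87.261, -4.893], TCP at [217.396, 559.236, 231.292] pointing down, gripper open.
Joint ranges: [-169.43, 169.43], [-51.17, 129.36], [1.28, 143.12], [-76.62, 256.62], [0, 156.53], [-152.29, 152.29]. Speed limits (degrees/s): [136.94, 136.94, 159.86, 180, 180, 180].

## Interface

Orientations are given as [roll, pitch, yaw] about the fixed x, y, z axes, in that order (R = Rz(yaw) Ry(pitch) Rx(roll)).
In Python, from bench import r gives the robot as it stands. The module is installed in compiled form; this text tells all that it offers.
- The arm moves only by the tool jog_arm, never from a script. Its argument "rows" is a list of rows, each a list of 2 entries, a list of its own where there are three numbers: the shift along the tool's x, y, z in mm, then the turn, a rotation vector about the tool's x, y, z in rad. A call has 1 to 10 rows; each row is the pose to reach, as a shift and turn from the pose commanded when the call began, along the tool's axes at that moment; what a row does not reach only later rows make up. A row lasts 1/10 s, in which the tool goes at most 50 mm and 8.59 degrees, less where a joint would pass 70% of its speed; a pose out of reach is approached as far as the arm can. A call with a gripper value outside its range is refused whole. "grip" is the finger opening in mm, from 0 to 85.4, set as the call begins (left out, the last holds). The fingers move at their own pace and stop on an object; "force" is the grip in N (left out, the last holds). Time passes only in rows, so rows that repeat a pose let the fingers close. It gives the time, the measured TCP pose, the force, the opening and the grip force at its end, in the units of the state.
- r.sense(): the state, without advancing time (a new reading comes with each control period).
- r.snapshot(name): name is "scene" or "top" or "wrist"; returns (picture, depth): 420x560x3 uint8, blue, green, red; 420x560 float32, mm along the optical axis (not along the pixel's ray), 0 where there is no reading.
- r.camera_params(name): a dict with "fx", "fy", "cx", "cy" (pixels), "dist_coeffs" ([k1, k2, p1, p2, k3] as OpenCV has them; the pictures are not rectified), "pose" (4x4, takes a point from camera to world coordinates); the wrist camera has in their place "tool_from_camera" (4x4, takes a point from camera to tool coordinates, whose origin is the TCP and whose axes are the flange's). Camera axes: x right, y down, z forward; pixel columns grow to the right and rows downward; lengths in mm; the calibration is good to about 2 mm. A picture is of the moment at which its call begins: read the wrist's pose just before it. camera_params takes no time and is no camera call.
- r.hand_in(): hands the job in; it is judged then, once.
The state is a dict: "time": time; "joint_pos": joint angles; "qd": joint speeds; "joint_efforts": joint torques, N m; "tool_pos": TCP position; "tcp_rot": TCP orientation; "ft_force": force on the tool from outside, world axes, zero at the start; "wrist_torque": the same for the moment, N m; "finger_gap": finger opening in mm; "grip_force": force on a finger pad.
Only numpy, scipy, OpenCV 4.12 (cv2) and the standard library are available. Lean on these libraries where they do the work, as an engineer would, in place of code of your own. Each camera call takes 0.05 s, during which the arm holds its last target. There are 200 camera calls.

## Working session

There is one attempt and no reset: what is moved stays moved. The work goes in short steps, Python scripts to look and compute and a tool call to move; the robot and the scene stay as the last step left them, time stands still between calls to the robot, and variables do not carry over. Pictures are saved under pics/ and viewed, at most 12 in all, crops included, and the job is handed in when it is done.

Besides the shell and the picture viewer there is one more tool, called after ">>>" in YAML: its name, and indented under it one key for each argument. jog_arm: Moves the arm, as the interface text tells. Its arguments: {"type":"object","properties":{"rows":{"type":"array"},"grip":{"type":"number"},"force":{"type":"number"}},"required":["rows"]}

```bash
mkdir -p pics
python3 - <<'E'
from bench import r
import cv2,numpy as np
s=r.sense();print({k:np.round(v,3).tolist() for k,v in s.items()})
for n in("scene","top"):
    p,d=r.snapshot(n);cv2.imwrite(f"pics/{n}0.png",p);np.save(f"pics/{n}0.npy",d)
    c=r.camera_params(n);print(n,{k:np.round(v,4).tolist() for k,v in c.items()})
print({k:np.round(v,4).tolist() for k,v in r.camera_params("wrist").items()})
E
```

```text
{'time': 0.0, 'joint_pos': [63.861, 7.516, 85.328, 0.001, 87.261, -4.891], 'qd': [0.067, 0.016, -0.07, 0.037, -0.07, 0.147], 'joint_efforts': [0.004, -56.94, -50.055, -0.0, 0.015, -0.0], 'tool_pos': [217.156, 558.749, 230.249], 'tcp_rot': [-179.895, -0.01, 158.752], 'ft_force': [0.065, 0.208, -0.679], 'wrist_torque': [-0.01, 0.037, 0.01], 'grip_force': 0.0, 'finger_gap': 85.639}
scene {'fx': 397.2985, 'fy': 397.2985, 'cx': 283.6119, 'cy': 206.7253, 'dist_coeffs': [-0.038, 0.0, 0.0, 0.0, 0.0], 'pose': [[0.8789, -0.2804, 0.3859, 227.5242], [-0.4769, -0.5266, 0.7038, -727.9659], [0.0058, -0.8026, -0.5965, 591.1547], [0.0, 0.0, 0.0, 1.0]]}
top {'fx': 439.286, 'fy': 439.286, 'cx': 277.3135, 'cy': 205.3053, 'dist_coeffs': [0.0014, 0.0, 0.0, 0.0, 0.0], 'pose': [[-0.0301, -0.9959, 0.0848, 483.6057], [-0.9995, 0.0308, 0.0063, -125.896], [-0.0089, -0.0846, -0.9964, 1137.4851], [0.0, 0.0, 0.0, 1.0]]}
{'fx': 312.0777, 'fy': 312.0777, 'cx': 275.7457, 'cy': 205.7917, 'dist_coeffs': [-0.0654, 0.0, 0.0, 0.0, 0.0], 'tool_from_camera': [[-0.0, -0.9607, -0.2776, 70.3506], [1.0, -0.0002, 0.0004, 1.284], [-0.0005, -0.2776, 0.9607, -142.4445], [0.0, 0.0, 0.0, 1.0]]}
```

View pics/top0.png

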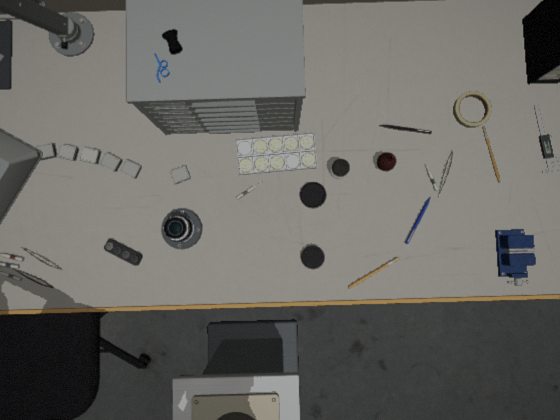

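View pics/scene0.png

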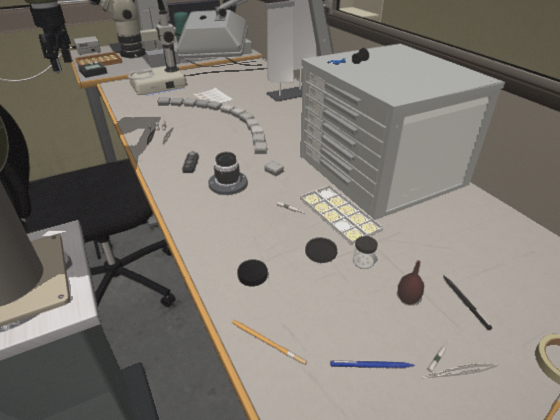

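Top view: the lens is at about (181,228), the front cap at (312,256) and the rear cap at (312,194). The scene view agrees, with the lens at (227,172) and the cap at (252,272).

```bash
cat > h.py <<'E'
import numpy as np,cv2
from scipy.spatial.transform import Rotation as R
def ray(uv,z,c,pose):
    K=np.array([[c["fx"],0,c["cx"]],[0,c["fy"],c["cy"]],[0,0,1]])
    q=cv2.undistortPoints(np.array(uv,float).reshape(-1,1,2),K,np.array(c["dist_coeffs"])).reshape(-1,2)
    d=np.c_[q,np.ones(len(q))]@pose[:3,:3].T
    o=pose[:3,3]
    return o+d*((z-o[2])/d[:,2])[:,None]
def toolpose(s):
    T=np.eye(4);T[:3,:3]=R.from_euler("xyz",s["tcp_rot"],degrees=True).as_matrix();T[:3,3]=s["tool_pos"];return T
E
python3 - <<'E'
from h import *
from bench import r
c=r.camera_params("top");P=np.array(c["pose"])
im=cv2.imread("pics/top0.png");g=cv2.cvtColor(im,cv2.COLOR_BGR2GRAY);D=np.load("pics/top0.npy")
for n,(u,v),z,w in(("cap",(312,256),17,20),("rear",(312,194),13,20),("lensdisc",(181,228),15,28)):
    m=np.zeros_like(g);m[v-w:v+w,u-w:u+w]=(g[v-w:v+w,u-w:u+w]<(60 if n!="lensdisc" else 115))*255
    k=max(cv2.findContours(m,cv2.RETR_EXTERNAL,cv2.CHAIN_APPROX_NONE)[0],key=cv2.contourArea)
    W=ray(k.reshape(-1,2),z,c,P)[:,:2].astype(np.float32)
    print(n,cv2.minEnclosingCircle(W),W.min(0),W.max(0),D[v,u])
cv2.imwrite("pics/lenscrop.png",cv2.resize(im[195:265,140:220],None,fx=7,fy=7,interpolation=cv2.INTER_CUBIC))
E
```

```text
cap ((446.22021484375, -203.15444946289062), 29.03995132446289) [ 417.23325 -230.76918] [ 475.08896 -174.6412 ] 1108.5925
rear ((605.0357666015625, -210.0686492919922), 33.10163879394531) [ 572.0424 -242.4534] [ 637.0019  -177.73697] 1139.9858
lensdisc ((528.4757080078125, 127.88249206542969), 53.84138870239258) [474.8852    75.316986] [580.07007 180.58215] 1060.0183
```

View pics/lenscrop.png

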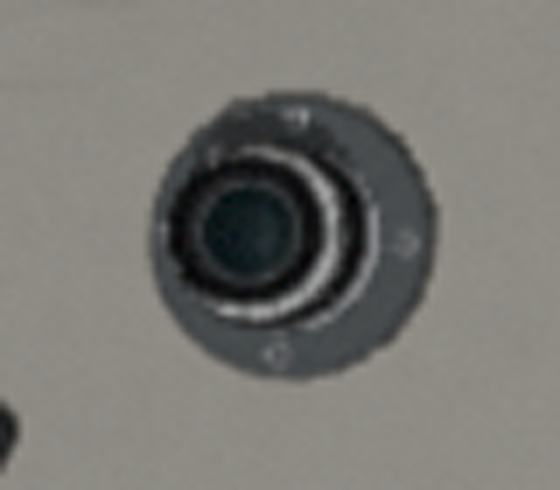

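>>> jog_arm:
  rows:
    - [[-445,-290,40],[0,0,0]]
    - [[-445,-290,40],[0,0,0]]
    - [[-445,-290,40],[0,0,0]]
    - [[-445,-290,40],[0,0,0]]
    - [[-445,-290,40],[0,0,0]]
    - [[-445,-290,40],[0,0,0]]
    - [[-445,-290,40],[0,0,0]]
    - [[-445,-290,40],[0,0,0]]
    - [[-445,-290,40],[0,0,0]]
    - [[-445,-290,40],[0,0,0]]
  grip: 60

```text
time: 1.1
tool_pos: [508.7, 152.2, 193.3]
tcp_rot: [-180.0, -0.0, 158.8]
ft_force: [1.5, 0.4, 0.6]
finger_gap: 60.4
grip_force: 0.0
```

>>> jog_arm:
  rows:
    - [[-27,-18,3],[0,0,0]]
    - [[-27,-18,3],[0,0,0]]
    - [[-27,-18,3],[0,0,0]]

```text
time: 1.4
tool_pos: [526.4, 127.0, 190.1]
tcp_rot: [-180.0, -0.1, 158.6]
ft_force: [-0.3, 0.9, -0.3]
finger_gap: 59.8
grip_force: 0.0
```

Run:
```python
from h import *
from bench import r
s=r.sense();p,d=r.snapshot("wrist");cv2.imwrite("pics/w1.png",p);np.save("pics/w1.npy",d);np.save("pics/w1T.npy",toolpose(s))
print({k:np.round(v,3).tolist() for k,v in s.items()})
```

```text
{'time': 1.4, 'joint_pos': [8.126, -0.183, 97.581, 0.021, 82.692, -60.519], 'qd': [2.184, -0.934, 0.566, 0.27, 0.138, 0.203], 'joint_efforts': [-1.692, -48.593, -49.577, -0.244, -0.112, -0.153], 'tool_pos': [526.446, 127.017, 190.056], 'tcp_rot': [-179.974, -0.088, 158.642], 'ft_force': [-0.308, 0.94, -0.313], 'wrist_torque': [0.031, -0.052, 0.003], 'grip_force': 0.0, 'finger_gap': 59.787}
```

View pics/w1.png

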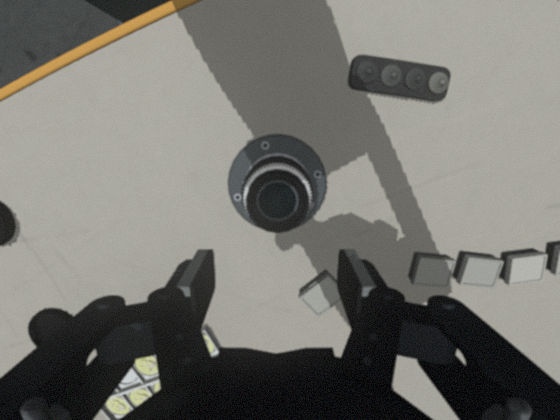

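Lens circle is centred near (277,201). The fingertip ends show at (207,252) and (345,252). I'll use depth for both.

Run:
```python
from h import *
from scipy.optimize import least_squares
from bench import r
c=r.camera_params("wrist");d=np.load("pics/w1.npy");T=np.load("pics/w1T.npy");C=np.array(c["tool_from_camera"])
v,u=np.mgrid[:420,:560]
K=np.array([[c["fx"],0,c["cx"]],[0,c["fy"],c["cy"]],[0,0,1]])
q=cv2.undistortPoints(np.c_[u.ravel(),v.ravel()].astype(float).reshape(-1,1,2),K,np.array(c["dist_coeffs"])).reshape(-1,2)
pt=(np.c_[q,np.ones(len(q))]*d.reshape(-1,1))@C[:3,:3].T+C[:3,3]
pw=pt@T[:3,:3].T+T[:3,3]
pt=pt.reshape(420,560,3);pw=pw.reshape(420,560,3)
print("bench z",np.median(pw[80:130,100:200,2]),"lens top",np.median(pw[201,270:285,2]))
# fingers: tool coords near tips
for n,a in(("L",pt[240:330,150:216]),("R",pt[240:330,336:400])):
    f=a.reshape(-1,3);f=f[(f[:,2]>-60)&(f[:,2]<20)];print(n,f[:,2].max(),np.percentile(f[:,2],[50,90,98,99.5]).round(1),"y",np.percentile(f[:,1],[0.5,99.5]).round(1))
near=np.hypot(pw[...,0]-527.5,pw[...,1]-128)<70
for n,lo,hi in(("front",82,92),("disc",12,18)):
    m=(near&(pw[...,2]>lo)&(pw[...,2]<hi)).astype(np.uint8)
    k=max(cv2.findContours(m,cv2.RETR_EXTERNAL,cv2.CHAIN_APPROX_NONE)[0],key=cv2.contourArea).reshape(-1,2)
    W=ray(k,{"front":86,"disc":15}[n],c,T@C)[:,:2]
    print(n,m.sum(),cv2.minEnclosingCircle(W.astype(np.float32)),W.min(0),W.max(0))
    if n=="disc":  # robust circle fit
        o=least_squares(lambda p:np.hypot(*(W-p[:2]).T)-p[2],[527,128,52],loss="soft_l1");print(o.x)
    else:
        o=least_squares(lambda p:np.hypot(*(W-p[:2]).T)-p[2],[527,128,26],loss="soft_l1");print(o.x)
```

```text
bench z -0.6326286239586949 lens top 80.1230939765224
L -3.6855763474572143 [-36.  -15.   -8.6  -5.8] y [-42.1 -26.9]
R -4.757652387566424 [-35.6 -15.   -8.7  -6.2] y [29.3 44.6]
front 831 ((525.1655883789062, 129.48399353027344), 26.363521575927734) [498.80366114 103.67840781] [551.31460316 155.52664544]
[525.13952694 129.63889036  25.80033367]
disc 2992 ((525.1640625, 129.54466247558594), 51.57719039916992) [474.45649703  78.0703086 ] [576.09188865 181.09025915]
[525.34300217 129.50139373  49.74697317]
```

>>> jog_arm:
  rows:
    - [[1,0.5,10],[0,0,0]]
    - [[1,0.5,30],[0,0,0]]
    - [[1,0.5,50],[0,0,0]]
    - [[1,0.5,70],[0,0,0]]
    - [[1,0.5,90],[0,0,0]]
    - [[1,0.5,110],[0,0,0]]
    - [[1,0.5,125],[0,0,0]]
    - [[1,0.5,131.7],[0,0,0]]
    - [[1,0.5,131.7],[0,0,0]]
    - [[1,0.5,131.7],[0,0,0]]
  grip: 85

```text
time: 2.45
tool_pos: [526.4, 128.8, 59.7]
tcp_rot: [180.0, 0.0, 158.8]
ft_force: [0.2, 0.1, 0.3]
finger_gap: 85.2
grip_force: 0.0
```

Run:
```python
from h import *
from bench import r
s=r.sense();p,d=r.snapshot("wrist");cv2.imwrite("pics/w2.png",p);np.save("pics/w2.npy",d);np.save("pics/w2T.npy",toolpose(s))
print({k:np.round(v,3).tolist() for k,v in s.items()})
```

```text
{'time': 2.45, 'joint_pos': [8.325, 7.252, 104.197, -0.0, 68.496, -60.454], 'qd': [-0.286, -0.628, -0.76, -0.101, 0.074, 0.083], 'joint_efforts': [0.143, -50.44, -43.789, 0.008, 0.017, 0.003], 'tool_pos': [526.391, 128.77, 59.748], 'tcp_rot': [179.973, 0.047, 158.779], 'ft_force': [0.222, 0.104, 0.259], 'wrist_torque': [-0.035, -0.023, 0.076], 'grip_force': 0.0, 'finger_gap': 85.244}
```

View pics/w2.png

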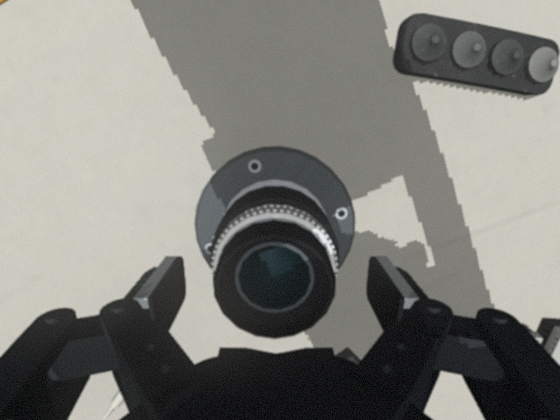

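The lens at (275,277) is centred between the fingertips at (183,265) and (369,265). Closing lightly.

>>> jog_arm:
  rows:
    - [[0,0,0],[0,0,0]]
    - [[0,0,0],[0,0,0]]
    - [[0,0,0],[0,0,0]]
    - [[0,0,0],[0,0,0]]
    - [[0,0,0],[0,0,0]]
    - [[0,0,0],[0,0,0]]
  grip: 55
  force: 20

```text
time: 3.1
tool_pos: [526.5, 127.9, 60.3]
tcp_rot: [-180.0, 0.1, 158.7]
ft_force: [-2.8, -2.4, 8.0]
finger_gap: 58.6
grip_force: 20.2
```

```bash
cat > sn.py <<'E'
from h import *
from bench import r
F=[];Q=[];J=[];X=[]
for i in range(8):
    r.snapshot("wrist");s=r.sense();F.append(s["ft_force"]);Q.append(s["wrist_torque"]);J.append(s["joint_efforts"]);X.append(s["tool_pos"])
T=toolpose(s);a=np.array
f=a(F).mean(0);print("t",s["time"],"F tool",(T[:3,:3].T@f).round(2),"torque",a(Q).mean(0).round(3),"sd",a(Q).std(0).round(3),"j6",a(J)[:,5].mean().round(3),a(J)[:,5].std().round(3),"pos",a(X).mean(0).round(2),"rot",np.round(s["tcp_rot"],2),"gap",s["finger_gap"],s["grip_force"])
E
python3 sn.py
```

```text
t 3.5 F tool [ 2.   -3.5  -6.72] torque [-0.676  0.613  0.055] sd [0.024 0.014 0.037] j6 0.038 0.0 pos [526.5  127.91  60.3 ] rot [-1.7998e+02  7.0000e-02  1.5875e+02] gap 58.59532605039642 20.162864327430725
```

>>> jog_arm:
  rows:
    - [[0,-0.4,-0.3],[0,0,0]]
    - [[0,-0.8,-0.6],[0,0,0]]
    - [[0,-0.8,-0.6],[0,0,0.02]]
    - [[0,-0.8,-0.6],[0,0,0.04]]
    - [[0,-0.8,-0.6],[0,0,0.06]]
    - [[0,-0.8,-0.6],[0,0,0.08]]
    - [[0,-0.8,-0.6],[0,0,0.1]]
    - [[0,-0.8,-0.6],[0,0,0.12]]

```text
time: 4.3
tool_pos: [526.4, 127.7, 60.3]
tcp_rot: [180.0, 0.1, 151.8]
ft_force: [1.0, -0.1, 6.3]
finger_gap: 58.5
grip_force: 21.7
```

```bash
python3 sn.py
```

```text
t 4.7 F tool [-0.78  0.86 -5.92] torque [-0.187  0.028 -0.045] sd [0.013 0.019 0.034] j6 -0.014 0.134 pos [526.37 127.71  60.35] rot [1.7996e+02 6.0000e-02 1.5181e+02] gap 58.21554841472511 21.67678266763687
```

>>> jog_arm:
  rows:
    - [[0,0,0],[0,0,0.02]]
    - [[0,0,0],[0,0,0.04]]
    - [[0,0,0],[0,0,0.06]]
    - [[0,0,0],[0,0,0.06]]

```text
time: 5.1
tool_pos: [526.3, 127.7, 60.3]
tcp_rot: [180.0, 0.1, 148.3]
ft_force: [0.7, -0.5, 5.4]
finger_gap: 58.6
grip_force: 21.7
```

```bash
sed -i 's/range(8)/range(10)/; s/"j6",/"j6",a(J)[:,5].round(2).tolist(),/' sn.py; python3 sn.py
```

```text
t 5.6 F tool [-0.34  0.71 -5.81] torque [-0.234  0.065 -0.041] sd [0.023 0.032 0.026] j6 [0.07, -0.02, -0.04, -0.05, -0.05, -0.05, -0.05, -0.05, -0.05, -0.05] -0.034 0.035 pos [526.34 127.69  60.34] rot [1.7996e+02 6.0000e-02 1.4837e+02] gap 58.38556092919488 21.68924868106842
```

>>> jog_arm:
  rows:
    - [[0,0,0],[0,0,0.02]]
    - [[0,0,0],[0,0,0.04]]
    - [[0,0,0],[0,0,0.04]]

```text
time: 5.9
tool_pos: [526.3, 127.7, 60.4]
tcp_rot: [180.0, 0.1, 146.0]
ft_force: [-0.1, -0.4, 6.6]
finger_gap: 58.4
grip_force: 21.7
```

```bash
sed -i 's/range(10)/range(6)/' sn.py; python3 sn.py
```

```text
t 6.2 F tool [-0.66  0.12 -6.32] torque [-0.255  0.079 -0.055] sd [0.029 0.034 0.015] j6 [0.07, -0.02, -0.04, -0.05, -0.05, -0.05] -0.023 0.042 pos [526.32 127.66  60.34] rot [1.7996e+02 6.0000e-02 1.4608e+02] gap 58.47406589080181 21.69941872358322
```

>>> jog_arm:
  rows:
    - [[0,0,0],[0,0,0.02]]
    - [[0,0,0],[0,0,0.04]]
    - [[0,0,0],[0,0,0.04]]

```text
time: 6.5
tool_pos: [526.3, 127.6, 60.3]
tcp_rot: [180.0, 0.1, 143.8]
ft_force: [0.5, 0.3, 6.4]
finger_gap: 58.5
grip_force: 21.7
```

```bash
sed -i 's/range(6)/range(5)/' sn.py; python3 sn.py
```

```text
t 6.75 F tool [-0.67  0.03 -6.36] torque [-0.27   0.118 -0.014] sd [0.017 0.031 0.02 ] j6 [0.1, 0.02, -0.01, -0.01, -0.02] 0.016 0.045 pos [526.3  127.64  60.35] rot [1.7996e+02 6.0000e-02 1.4379e+02] gap 58.098089561936554 21.709240972995758
```

>>> jog_arm:
  rows:
    - [[0,0,0],[0,0,0.015]]
    - [[0,0,0],[0,0,0.03]]
    - [[0,0,0],[0,0,0.03]]

```text
time: 7.05
tool_pos: [526.3, 127.6, 60.3]
tcp_rot: [180.0, 0.1, 142.0]
ft_force: [0.8, -0.3, 5.7]
finger_gap: 58.5
grip_force: 21.7
```

```bash
python3 sn.py
```

```text
t 7.3 F tool [-0.63 -0.28 -6.47] torque [-0.277  0.163  0.043] sd [0.037 0.025 0.025] j6 [0.12, 0.06, 0.04, 0.03, 0.03] 0.055 0.033 pos [526.27 127.63  60.34] rot [1.7996e+02 5.0000e-02 1.4208e+02] gap 58.477964933635 21.71737253665924
```

>>> jog_arm:
  rows:
    - [[0,0,0],[0,0,0.01]]
    - [[0,0,0],[0,0,0.02]]
    - [[0,0,0],[0,0,0.02]]

```text
time: 7.6
tool_pos: [526.3, 127.6, 60.3]
tcp_rot: [180.0, 0.1, 140.9]
ft_force: [0.9, -0.6, 6.0]
finger_gap: 58.5
grip_force: 21.7
```

```bash
python3 sn.py
```

```text
t 7.85 F tool [-0.19 -0.3  -6.62] torque [-0.285  0.176  0.06 ] sd [0.025 0.013 0.025] j6 [0.12, 0.08, 0.07, 0.07, 0.07] 0.083 0.021 pos [526.26 127.62  60.35] rot [1.7997e+02 6.0000e-02 1.4094e+02] gap 58.63768791471604 21.722423136234283
```

>>> jog_arm:
  rows:
    - [[0,0,0],[0,0,-0.05]]
    - [[0,0,0],[0,0,-0.11]]
    - [[0,0,0],[0,0,-0.17]]
    - [[0,0,0],[0,0,-0.23]]
    - [[0,0,0],[0,0,-0.29]]
    - [[0,0,0],[0,0,-0.35]]
    - [[0,0,0],[0,0,-0.41]]
    - [[0,0,0],[0,0,-0.47]]
    - [[0,0,0],[0,0,-0.52]]
    - [[0,0,0],[0,0,-0.55]]

```text
time: 8.85
tool_pos: [526.5, 128.0, 60.3]
tcp_rot: [180.0, 0.1, 172.6]
ft_force: [1.6, 2.2, 4.7]
finger_gap: 58.5
grip_force: 21.6
```

```bash
python3 sn.py
```

```text
t 9.1 F tool [-0.99  2.27 -5.28] torque [ 0.068 -0.188  0.037] sd [0.02  0.014 0.013] j6 [0.26, -0.51, -0.15, -0.01, 0.04] -0.075 0.253 pos [526.51 128.05  60.36] rot [1.7995e+02 1.0000e-01 1.7243e+02] gap 58.438833692455916 21.646467447280884
```

>>> jog_arm:
  rows:
    - [[0,0,0],[0,0,-0.02]]
    - [[0,0,0],[0,0,-0.04]]
    - [[0,0,0],[0,0,-0.06]]
    - [[0,0,0],[0,0,-0.08]]
    - [[0,0,0],[0,0,-0.08]]

```text
time: 9.6
tool_pos: [526.5, 128.1, 60.4]
tcp_rot: [180.0, 0.1, 177.0]
ft_force: [1.4, 2.5, 5.4]
finger_gap: 58.4
grip_force: 21.6
```

```bash
python3 sn.py
```

```text
t 9.85 F tool [-1.64  2.65 -5.32] torque [ 0.115 -0.246  0.031] sd [0.023 0.034 0.036] j6 [-0.07, 0.02, 0.04, 0.05, 0.05] 0.016 0.045 pos [526.51 128.12  60.35] rot [1.7996e+02 1.0000e-01 1.7702e+02] gap 58.54766093115868 21.638486087322235
```

>>> jog_arm:
  rows:
    - [[0,0.2,0],[0,0,-0.02]]
    - [[0,0.4,0],[0,0,-0.04]]
    - [[0,0.4,0],[0,0,-0.04]]

```text
time: 10.15
tool_pos: [526.5, 128.2, 60.3]
tcp_rot: [180.0, 0.1, 179.3]
ft_force: [1.2, 1.1, 5.6]
finger_gap: 58.4
grip_force: 21.6
```

```bash
python3 sn.py
```

```text
t 10.4 F tool [-1.15  1.22 -5.73] torque [-0.136 -0.212  0.046] sd [0.022 0.021 0.035] j6 [-0.07, 0.02, 0.04, 0.05, 0.05] 0.018 0.044 pos [526.52 128.2   60.36] rot [1.7999e+02 1.0000e-01 1.7931e+02] gap 58.278341824206606 21.64947509765625
```

>>> jog_arm:
  rows:
    - [[0,0,0],[0,0,-0.02]]
    - [[0,0,0],[0,0,-0.04]]
    - [[0,0,0],[0,0,-0.04]]

```text
time: 10.7
tool_pos: [526.5, 128.2, 60.3]
tcp_rot: [180.0, 0.1, -178.4]
ft_force: [1.4, 0.8, 6.2]
finger_gap: 58.5
grip_force: 21.6
```

```bash
python3 sn.py
```

```text
t 10.95 F tool [-1.4   1.21 -5.62] torque [-0.104 -0.239  0.024] sd [0.043 0.02  0.026] j6 [-0.07, 0.02, 0.04, 0.05, 0.05] 0.017 0.045 pos [526.53 128.23  60.36] rot [ 1.7999e+02  1.0000e-01 -1.7840e+02] gap 58.66586814154304 21.645054817199707
```

>>> jog_arm:
  rows:
    - [[0,0,0],[0,0,-0.02]]
    - [[0,0,0],[0,0,-0.04]]
    - [[0,0,0],[0,0,-0.04]]

```text
time: 11.25
tool_pos: [526.5, 128.3, 60.3]
tcp_rot: [180.0, 0.1, -176.1]
ft_force: [0.4, 1.5, 4.4]
finger_gap: 58.4
grip_force: 21.6
```

```bash
python3 sn.py
```

```text
t 11.5 F tool [-1.3   1.05 -4.98] torque [-0.057 -0.215  0.045] sd [0.01  0.026 0.017] j6 [-0.07, 0.02, 0.04, 0.05, 0.05] 0.017 0.045 pos [526.53 128.26  60.36] rot [ 1.7999e+02  1.0000e-01 -1.7611e+02] gap 58.62020798470204 21.64412498474121
```

>>> jog_arm:
  rows:
    - [[0,0,0],[0,0,-0.02]]
    - [[0,0,0],[0,0,-0.04]]
    - [[0,0,0],[0,0,-0.04]]

```text
time: 11.8
tool_pos: [526.5, 128.3, 60.3]
tcp_rot: [180.0, 0.1, -173.8]
ft_force: [0.9, 0.0, 5.6]
finger_gap: 58.4
grip_force: 21.6
```

```bash
python3 sn.py
```

```text
t 12.05 F tool [-1.72  1.05 -5.34] torque [-0.038 -0.24   0.065] sd [0.017 0.02  0.016] j6 [-0.07, 0.02, 0.04, 0.05, 0.05] 0.017 0.045 pos [526.51 128.32  60.35] rot [ 1.7999e+02  1.0000e-01 -1.7382e+02] gap 58.56916759478746 21.642898321151733
```

>>> jog_arm:
  rows:
    - [[0,0,0],[0,0,-0.02]]
    - [[0,0,0],[0,0,-0.04]]
    - [[0,0,0],[0,0,-0.04]]

```text
time: 12.35
tool_pos: [526.5, 128.4, 60.3]
tcp_rot: [180.0, 0.1, -171.5]
ft_force: [1.7, 1.8, 5.3]
finger_gap: 58.4
grip_force: 21.6
```

```bash
python3 sn.py
```

```text
t 12.6 F tool [-1.57  1.29 -5.42] torque [ 0.001 -0.225  0.061] sd [0.038 0.007 0.026] j6 [-0.07, 0.02, 0.04, 0.05, 0.05] 0.017 0.045 pos [526.54 128.34  60.37] rot [ 1.7999e+02  1.1000e-01 -1.7153e+02] gap 58.49941397388664 21.64235293865204
```

>>> jog_arm:
  rows:
    - [[0,0,0],[0,0,-0.02]]
    - [[0,0,0],[0,0,-0.04]]
    - [[0,0,0],[0,0,-0.04]]

```text
time: 12.9
tool_pos: [526.5, 128.4, 60.3]
tcp_rot: [180.0, 0.1, -169.2]
ft_force: [1.5, 0.6, 5.5]
finger_gap: 58.2
grip_force: 21.6
```

```bash
python3 sn.py
```

```text
t 13.15 F tool [-1.48  1.43 -5.38] torque [ 0.04  -0.241  0.024] sd [0.01  0.021 0.042] j6 [-0.08, 0.0, 0.03, 0.03, 0.03] 0.003 0.045 pos [526.52 128.39  60.36] rot [ 1.7999e+02  1.0000e-01 -1.6923e+02] gap 58.415024093820605 21.64208561182022
```

>>> jog_arm:
  rows:
    - [[0,0,0],[0,0,-0.015]]
    - [[0,0,0],[0,0,-0.03]]
    - [[0,0,0],[0,0,-0.03]]

```text
time: 13.45
tool_pos: [526.5, 128.4, 60.4]
tcp_rot: [180.0, 0.1, -167.5]
ft_force: [0.8, 2.0, 6.5]
finger_gap: 58.5
grip_force: 21.6
```

```bash
python3 sn.py
```

```text
t 13.7 F tool [-1.28  1.25 -5.56] torque [ 0.055 -0.256  0.01 ] sd [0.022 0.036 0.035] j6 [-0.09, -0.03, -0.01, -0.01, -0.01] -0.03 0.033 pos [526.52 128.41  60.36] rot [ 1.7999e+02  1.0000e-01 -1.6752e+02] gap 58.41565993675388 21.63815438747406
```

>>> jog_arm:
  rows:
    - [[0,0,0],[0,0,-0.012]]
    - [[0,0,0],[0,0,-0.025]]
    - [[0,0,0],[0,0,-0.025]]

```text
time: 14.0
tool_pos: [526.5, 128.4, 60.4]
tcp_rot: [180.0, 0.1, -166.1]
ft_force: [0.0, 1.2, 5.9]
finger_gap: 58.4
grip_force: 21.6
```

```bash
python3 sn.py
```

```text
t 14.25 F tool [-1.96  1.31 -4.91] torque [ 0.069 -0.289 -0.036] sd [0.014 0.026 0.016] j6 [-0.12, -0.07, -0.05, -0.05, -0.05] -0.069 0.028 pos [526.54 128.44  60.37] rot [ 1.7999e+02  1.1000e-01 -1.6609e+02] gap 58.611223291695325 21.63400411605835
```

>>> jog_arm:
  rows:
    - [[0,0,0],[0,0,0]]
    - [[0,0,0],[0,0,0]]
    - [[0,0,0],[0,0,0]]
    - [[0,0,0],[0,0,0]]
    - [[0,0,-5],[0,0,0]]
    - [[0,0,-30],[0,0,0]]
    - [[0,0,-60],[0,0,0]]
    - [[0,0,-100],[0,0,0]]
    - [[0,0,-130],[0,0,0.1]]
    - [[0,0,-130],[0,0,0.2]]
  grip: 85

```text
time: 15.25
tool_pos: [528.8, 128.5, 196.2]
tcp_rot: [179.9, 0.5, -177.7]
ft_force: [0.8, 0.7, -0.1]
finger_gap: 84.8
grip_force: 0.0
```

Run:
```python
from h import *
from bench import r
s=r.sense();p,d=r.snapshot("wrist");cv2.imwrite("pics/w3.png",p)
T=toolpose(s);R0=T[:3,:3];t=np.array([444.5,-203,190.]);print(s["time"],s["tcp_rot"],T[:3,3].round(1))
print("shift",(R0.T@(t-T[:3,3])).round(1),"turn",np.deg2rad(s["tcp_rot"][2]%360-158.75))
```

```text
15.25 [ 179.94356275    0.541726   -177.69660026] [528.8 128.5 196.2]
shift [  97.6 -327.9    4.9] turn 0.411084375438661
```

>>> jog_arm:
  rows:
    - [[14,-47,0],[0,0,0.06]]
    - [[28,-94,0],[0,0,0.12]]
    - [[42,-140,0],[0,0,0.18]]
    - [[56,-187,0],[0,0,0.24]]
    - [[70,-234,0],[0,0,0.3]]
    - [[84,-281,0],[0,0,0.36]]
    - [[98,-326,0],[0,0,0.41]]
    - [[98,-326,0],[0,0,0.41]]
    - [[98,-326,0],[0,0,0.41]]
    - [[98,-326,0],[0,0,0.41]]

```text
time: 16.3
tool_pos: [442.1, -201.0, 189.2]
tcp_rot: [180.0, -0.1, 159.1]
ft_force: [0.2, 0.2, -0.5]
finger_gap: 85.1
grip_force: 0.0
```

```bash
cat > cap.py <<'E'
from h import *
from bench import r
from scipy.optimize import least_squares
import sys
r.snapshot("wrist");s=r.sense();p,d=r.snapshot("wrist");cv2.imwrite(sys.argv[1],p);T=toolpose(s)
c=r.camera_params("wrist");C=np.array(c["tool_from_camera"])
print(s["time"],np.round(s["tcp_rot"],2),T[:3,3].round(2))
g=cv2.cvtColor(p,cv2.COLOR_BGR2GRAY);m=(g<60).astype(np.uint8);m[240:]=0
u0=K=np.array([[c["fx"],0,c["cx"]],[0,c["fy"],c["cy"]],[0,0,1]])
for k in cv2.findContours(m,cv2.RETR_EXTERNAL,cv2.CHAIN_APPROX_NONE)[0]:
    if cv2.contourArea(k)<1000: continue
    W=ray(k.reshape(-1,2),17,c,T@C)[:,:2]
    o=least_squares(lambda q:np.hypot(*(W-q[:2]).T)-q[2],[*W.mean(0),30],loss="soft_l1").x
    h=cv2.convexHull(k).reshape(-1,2)
    print(cv2.boundingRect(k),"world",o.round(1),"tool",(T[:3,:3].T@(np.r_[o[:2],17]-T[:3,3])).round(1), "meanresid",np.abs(np.hypot(*(W-o[:2]).T)-o[2]).mean().round(2))
E
python3 cap.py pics/w4.png
```

```text
16.35 [ 1.7997e+02 -4.0000e-02  1.5918e+02] [ 442.35 -200.73  189.31]
(245, 160, 56, 56) world [ 443.3 -202.9   28.4] tool [ -1.7  -1.8 172.3] meanresid 0.38
(247, 0, 119, 52) world [ 305.3 -122.3   32.9] tool [155.9  24.5 172.4] meanresid 11.36
```

View pics/w4.png

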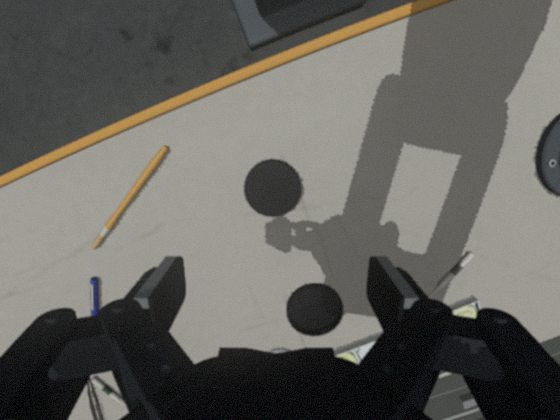

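View pics/w3.png

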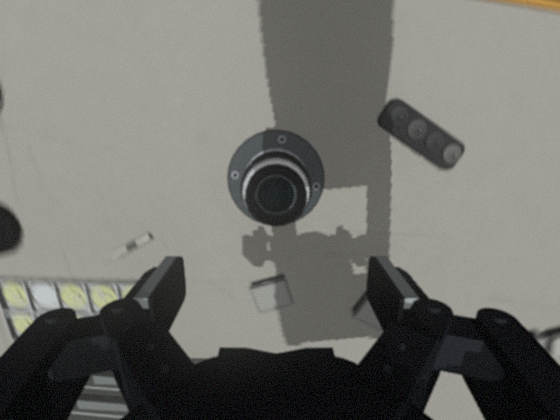

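w4: the front cap is at (273,187), the rear cap at (314,308). w3: the lens is clear of the fingers at (276,192), after release.

>>> jog_arm:
  rows:
    - [[-2.5,-2.9,30],[0,0,0]]
    - [[-2.5,-2.9,75],[0,0,0]]
    - [[-2.5,-2.9,120],[0,0,0]]
    - [[-2.5,-2.9,150],[0,0,0]]
    - [[-2.5,-2.9,170],[0,0,0]]
    - [[-2.5,-2.9,180],[0,0,0]]
    - [[-2.5,-2.9,187],[0,0,0]]
    - [[-2.5,-2.9,187],[0,0,0]]
    - [[-2.5,-2.9,187],[0,0,0]]
    - [[-2.5,-2.9,187],[0,0,0]]

```text
time: 17.4
tool_pos: [444.6, -206.1, 4.0]
tcp_rot: [-180.0, 0.1, 159.0]
ft_force: [0.1, 0.2, -0.1]
finger_gap: 85.0
grip_force: 0.0
```

```bash
python3 cap.py pics/w5.png; python3 sn.py
```

```text
17.45 [-1.7998e+02  1.2000e-01  1.5905e+02] [ 444.44 -206.05    3.86]
(221, 202, 113, 38) world [ 424.8 -196.3   15.3] tool [ 21.8   2.  -13.2] meanresid 4.56
t 17.75 F tool [-0.35 -0.34  0.55] torque [ 0.    -0.001 -0.001] sd [0.033 0.032 0.017] j6 [-0.0, -0.0, -0.0, -0.0, -0.0] -0.0 0.0 pos [ 443.82 -205.79    3.14] rot [-1.8000e+02  2.0000e-02  1.5904e+02] gap 85.08862546337807 0.0
```

View pics/w5.png

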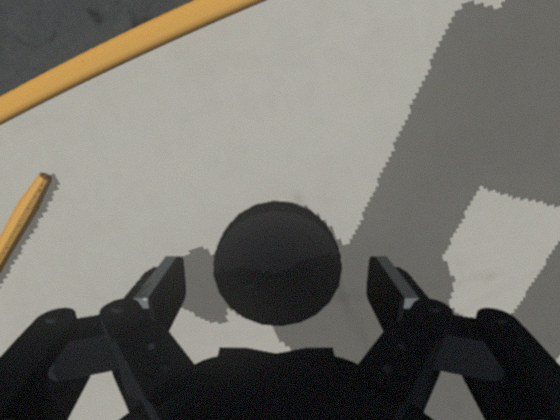

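The cap's disc is centred at about (277,263), so it sits roughly 1 mm toward +y and 1.5 mm toward +x of the finger centre. I'll correct, lower and close.

>>> jog_arm:
  rows:
    - [[1.6,1,1],[0,0,0]]
    - [[1.6,1,2],[0,0,0]]
    - [[1.6,1,2],[0,0,0]]

```text
time: 18.05
tool_pos: [442.1, -203.9, 0.3]
tcp_rot: [180.0, -0.0, 159.0]
ft_force: [-0.5, -0.5, 0.0]
finger_gap: 85.0
grip_force: 0.0
```

>>> jog_arm:
  rows:
    - [[0,0,0],[0,0,0]]
    - [[0,0,0],[0,0,0]]
    - [[0,0,0],[0,0,0]]
    - [[0,0,0],[0,0,0]]
    - [[0,0,0],[0,0,0]]
    - [[0,0,0],[0,0,0]]
  grip: 50
  force: 30

```text
time: 18.65
tool_pos: [442.6, -204.1, 1.0]
tcp_rot: [-180.0, 0.0, 159.0]
ft_force: [-1.3, 0.8, 6.0]
finger_gap: 58.4
grip_force: 32.1
```

```bash
python3 sn.py
python3 - <<'E'
from h import *
from bench import r
p,d=r.snapshot("wrist");cv2.imwrite("pics/w6.png",p);np.save("pics/w6.npy",d)
E
```

```text
t 18.9 F tool [ 2.14  0.91 -5.72] torque [0.205 0.276 0.   ] sd [0.027 0.022 0.027] j6 [0.01, 0.01, 0.01, 0.01, 0.01] 0.01 0.0 pos [ 442.55 -204.11    1.01] rot [-1.8000e+02  2.0000e-02  1.5904e+02] gap 58.171973670879915 32.11574219400063
```

View pics/w6.png

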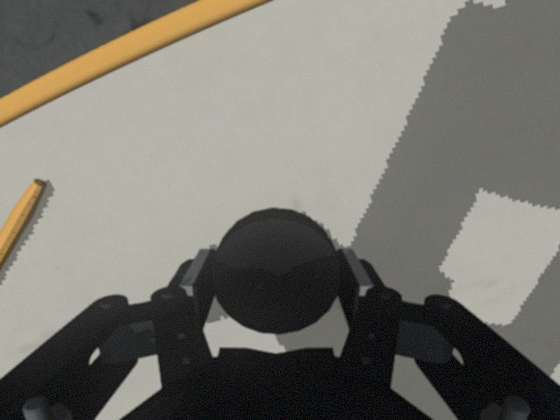

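The cap is held upright between the pads, its disc centred near (277,270). Lifting.

>>> jog_arm:
  rows:
    - [[0,0,-5],[0,0,0]]
    - [[0,0,-15],[0,0,0]]
    - [[0,0,-30],[0,0,0]]
    - [[0,0,-50],[0,0,0]]
    - [[0,0,-75],[0,0,0]]
    - [[0,0,-100],[0,0,0]]
    - [[0,0,-120],[0,0,0]]
    - [[0,0,-130],[0,0,0]]
    - [[5,40,-130],[0,0,0]]
    - [[10,80,-130],[0,0,0]]

```text
time: 19.95
tool_pos: [461.8, -125.7, 131.2]
tcp_rot: [-180.0, 0.1, 158.9]
ft_force: [0.7, -0.9, -0.5]
finger_gap: 57.7
grip_force: 32.3
```

>>> jog_arm:
  rows:
    - [[5,40,0],[0,0,0]]
    - [[10,80,0],[0,0,0]]
    - [[15,120,0],[0,0,0]]
    - [[20,160,0],[0,0,0]]
    - [[25,195,0],[0,0,0]]
    - [[28,225,0],[0,0,0]]
    - [[30,245,0],[0,0,0]]
    - [[31,257,0],[0,0,0]]
    - [[31,260,0],[0,0,0]]
    - [[31,260,0],[0,0,0]]

```text
time: 20.95
tool_pos: [525.5, 127.8, 130.4]
tcp_rot: [-180.0, -0.0, 159.1]
ft_force: [-0.1, -0.1, 0.0]
finger_gap: 58.3
grip_force: 32.3
```

```bash
cat > m.py <<'E'
from h import *
from bench import r
s=r.sense();T=toolpose(s);print("to lens axis, TCP z 74 (tool mm):",(T[:3,:3].T@(np.array([525.55,128.2,74])-T[:3,3])).round(2))
E
python3 sn.py; python3 m.py
python3 - <<'E'
from h import *
from bench import r
p,d=r.snapshot("wrist");cv2.imwrite("pics/w7.png",p)
p,d=r.snapshot("scene");cv2.imwrite("pics/s7.png",p)
a=cv2.imread("pics/w7.png")[140:400,130:430];b=cv2.resize(cv2.imread("pics/s7.png")[90:220,160:300],None,fx=2,fy=2)
cv2.imwrite("pics/c7.png",np.hstack([a,b]))
E
```

```text
t 21.2 F tool [-0.31 -0.29  0.45] torque [-0.01   0.023  0.003] sd [0.025 0.016 0.027] j6 [0.05, 0.01, -0.01, -0.01, -0.01] 0.008 0.023 pos [525.57 127.22 130.56] rot [-179.99   -0.    158.97] gap 57.98649357996112 32.33999053481966
to lens axis, TCP z 74 (tool mm): [ 0.41  0.87 56.64]
```

View pics/c7.png

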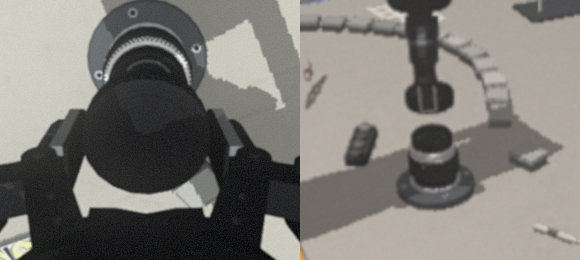

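The cap is level and directly above the lens in both views. Lowering to just above the rim, then inching down.

>>> jog_arm:
  rows:
    - [[0.4,0.9,8],[0,0,0]]
    - [[0.4,0.9,20],[0,0,0]]
    - [[0.4,0.9,30],[0,0,0]]
    - [[0.4,0.9,36],[0,0,0]]
    - [[0.4,0.9,38],[0,0,0]]
    - [[0.4,0.9,38],[0,0,0]]
    - [[0.4,0.9,38],[0,0,0]]

```text
time: 22.0
tool_pos: [525.9, 129.2, 93.0]
tcp_rot: [180.0, 0.0, 159.0]
ft_force: [-0.2, -0.3, 0.3]
finger_gap: 58.2
grip_force: 32.3
```

```bash
sed -i 's/range(5)/range(3)/' sn.py; python3 sn.py; python3 m.py
```

```text
t 22.15 F tool [-0.15  0.16  0.13] torque [-0.023 -0.001  0.001] sd [0.013 0.033 0.016] j6 [-0.0, -0.0, -0.0] -0.0 0.0 pos [526.07 129.21  93.22] rot [1.7997e+02 5.0000e-02 1.5904e+02] gap 58.174833418992954 32.34125607647002
to lens axis, TCP z 74 (tool mm): [ 0.13 -1.13 19.22]
```

>>> jog_arm:
  rows:
    - [[0.1,-1,1],[0,0,0]]
    - [[0.1,-1,3],[0,0,0]]
    - [[0.1,-1,5],[0,0,0]]
    - [[0.1,-1,7],[0,0,0]]
    - [[0.1,-1,8],[0,0,0]]
    - [[0.1,-1,8],[0,0,0]]

```text
time: 22.75
tool_pos: [525.0, 128.2, 84.3]
tcp_rot: [-180.0, -0.0, 159.0]
ft_force: [0.1, -0.0, -1.8]
finger_gap: 58.1
grip_force: 32.3
```

```bash
python3 sn.py; python3 m.py
```

```text
t 22.9 F tool [-0.3   0.22  0.13] torque [ 0.015  0.02  -0.018] sd [0.003 0.031 0.013] j6 [0.0, 0.0, 0.0] 0.0 0.0 pos [525.16 128.24  84.59] rot [180.     0.   159.04] gap 58.21923475146452 32.34183232532814
to lens axis, TCP z 74 (tool mm): [-0.31  0.06 10.68]
```

>>> jog_arm:
  rows:
    - [[-0.3,0,1],[0,0,0]]
    - [[-0.3,0,2],[0,0,0]]
    - [[-0.3,0,3],[0,0,0]]
    - [[-0.3,0,4],[0,0,0]]
    - [[-0.3,0,5],[0,0,0]]
    - [[-0.3,0,6],[0,0,0]]
    - [[-0.3,0,7],[0,0,0]]
    - [[-0.3,0,7],[0,0,0]]

```text
time: 23.7
tool_pos: [525.2, 128.1, 77.1]
tcp_rot: [-180.0, -0.0, 159.0]
ft_force: [-0.0, 0.6, -0.8]
finger_gap: 58.0
grip_force: 32.2
```

```bash
python3 sn.py; python3 m.py
```

```text
t 23.85 F tool [0.91 0.29 0.49] torque [0.027 0.082 0.011] sd [0.016 0.006 0.016] j6 [0.0, 0.0, 0.0] 0.004 0.001 pos [525.24 128.1   77.33] rot [-1.7999e+02 -3.0000e-02  1.5904e+02] gap 58.20200660567027 32.20985154155642
to lens axis, TCP z 74 (tool mm): [-0.25  0.18  3.4 ]
```

>>> jog_arm:
  rows:
    - [[0.1,0,0.5],[0,0,0]]
    - [[0.1,0,1],[0,0,0]]
    - [[0.1,0,1.5],[0,0,0]]
    - [[0.1,0,2],[0,0,0]]
    - [[0.1,0,2.5],[0,0,0]]
    - [[0.1,0,3],[0,0,0]]
    - [[0.1,0,3],[0,0,0]]

```text
time: 24.55
tool_pos: [525.4, 128.3, 75.0]
tcp_rot: [180.0, -0.0, 159.0]
ft_force: [-3.7, 0.4, 4.7]
finger_gap: 58.2
grip_force: 32.6
```

```bash
python3 sn.py; python3 m.py
```

```text
t 24.7 F tool [ 4.05 -0.83 -5.14] torque [ 0.135  0.657 -0.045] sd [0.02  0.029 0.017] j6 [-0.02, -0.02, -0.02] -0.02 0.0 pos [525.36 128.25  74.99] rot [180.    -0.   159.05] gap 58.51121961061932 32.68242457299493
to lens axis, TCP z 74 (tool mm): [-0.2   0.02  0.99]
```

>>> jog_arm:
  rows:
    - [[0.4,0,0],[0,0,0]]
    - [[0.8,0,0],[0,0,0]]
    - [[0.8,0,0.4],[0,0,0]]
    - [[0.8,0,0.8],[0,0,0]]
    - [[0.8,0,0.8],[0,0,0]]

```text
time: 25.2
tool_pos: [525.2, 128.4, 74.5]
tcp_rot: [180.0, 0.1, 159.0]
ft_force: [-1.7, -0.8, 7.3]
finger_gap: 58.3
grip_force: 32.8
```

```bash
python3 sn.py; python3 m.py
```

```text
t 25.35 F tool [ 1.49 -1.48 -7.04] torque [-0.13   0.224 -0.025] sd [0.012 0.001 0.012] j6 [-0.03, -0.03, -0.03] -0.025 0.0 pos [525.23 128.36  74.52] rot [1.7998e+02 7.0000e-02 1.5904e+02] gap 58.165810827355216 32.76251970673911
to lens axis, TCP z 74 (tool mm): [-0.36 -0.02  0.52]
```

>>> jog_arm:
  rows:
    - [[0.3,-0.2,0.3],[0,0,0]]
    - [[0.3,-0.2,0.6],[0,0,0]]
    - [[0.3,-0.2,0.9],[0,0,0]]
    - [[0.3,-0.2,0.9],[0,0,0]]

```text
time: 25.75
tool_pos: [525.2, 128.4, 74.3]
tcp_rot: [180.0, 0.1, 159.0]
ft_force: [-3.1, -0.3, 11.0]
finger_gap: 58.2
grip_force: 33.0
```

```bash
python3 sn.py
python3 - <<'E'
from h import *
from bench import r
p,d=r.snapshot("scene");cv2.imwrite("pics/s8.png",p)
cv2.imwrite("pics/c8.png",cv2.resize(p[120:200,180:280],None,fx=6,fy=6,interpolation=cv2.INTER_CUBIC))
E
```

```text
t 25.9 F tool [  3.    -1.62 -11.25] torque [-0.163  0.477 -0.035] sd [0.023 0.008 0.009] j6 [-0.01, -0.01, -0.01] -0.009 0.0 pos [525.21 128.4   74.32] rot [1.7996e+02 1.0000e-01 1.5904e+02] gap 58.085923908640616 33.04433013545349
```

View pics/c8.png

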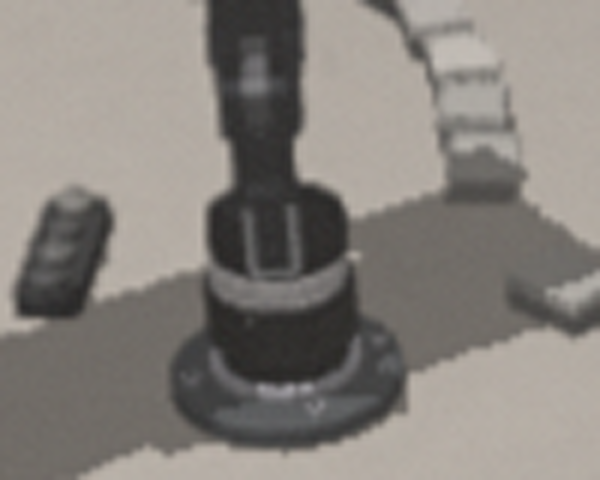

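The cap is down over the front ring and level. Its lower edge is just above the silver ring at about (282,280) in the crop, and the force rises stiffly. Releasing.

>>> jog_arm:
  rows:
    - [[0,0,-0.4],[0,0,0]]
    - [[0,0,-0.4],[0,0,0]]
    - [[0,0,-0.4],[0,0,0]]
    - [[0,0,-0.4],[0,0,0]]
    - [[0,0,-0.4],[0,0,0]]
    - [[0,0,-10],[0,0,0]]
    - [[0,0,-40],[0,0,0]]
    - [[0,0,-80],[0,0,0]]
    - [[0,0,-115],[0,0,0]]
    - [[0,0,-115],[0,0,0]]
  grip: 85

```text
time: 26.95
tool_pos: [527.9, 128.9, 195.4]
tcp_rot: [179.7, 0.5, 159.0]
ft_force: [-0.3, -0.8, 0.9]
finger_gap: 85.2
grip_force: 0.0
```

Run:
```python
from h import *
from bench import r
for i in range(4): r.snapshot("wrist")
s=r.sense();p,d=r.snapshot("wrist");T=toolpose(s);cv2.imwrite("pics/w9.png",p)
q2,_=r.snapshot("scene");cv2.imwrite("pics/s9.png",q2)
c=r.camera_params("wrist");C=np.array(c["tool_from_camera"]);v,u=np.mgrid[:420,:560]
K=np.array([[c["fx"],0,c["cx"]],[0,c["fy"],c["cy"]],[0,0,1]])
q=cv2.undistortPoints(np.c_[u.ravel(),v.ravel()].astype(float).reshape(-1,1,2),K,np.array(c["dist_coeffs"])).reshape(-1,2)
M=T@C;pw=(np.c_[q,np.ones(len(q))]*d.reshape(-1,1))@M[:3,:3].T+M[:3,3]
b=pw[(np.abs(pw[:,2])<8)&(np.hypot(pw[:,0]-525,pw[:,1]-128)<150)]
m=(pw[:,2]>84)&(pw[:,2]<97)&(np.hypot(pw[:,0]-525,pw[:,1]-128)<27);A=pw[m]
f=np.linalg.lstsq(np.c_[A[:,:2]-[525.5,128.2],np.ones(len(A))],A[:,2],rcond=None)[0]
print(s["time"],s["tool_pos"],"n",len(A),"tilt deg",np.rad2deg(f[:2]).round(2),"top z",f[2].round(2),"bench",np.median(b[:,2]).round(2),"cen",A[:,:2].mean(0).round(1))
cv2.imwrite("pics/c9.png",np.hstack([p[110:310,150:400],cv2.resize(q2[120:186,185:268],(250,200),interpolation=cv2.INTER_CUBIC)]))
```

```text
27.15 [523.64706842 128.27496598 187.07915374] n 3403 tilt deg [0.19 0.17] top z 90.06 bench -0.56 cen [524.3 128.2]
```

View pics/c9.png

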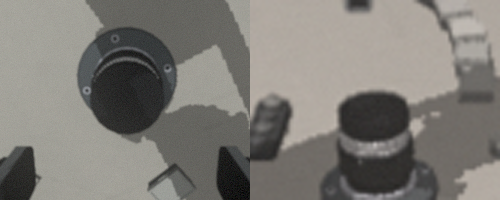

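The cap sits square on the lens at (126,95) in the crop, with almost no tilt. I'll re-measure its height once, with the arm settled and using the disc top (15 mm) as reference.

Run:
```python
from h import *
from bench import r
for i in range(8): r.snapshot("wrist")
c=r.camera_params("wrist");C=np.array(c["tool_from_camera"]);v,u=np.mgrid[:420,:560]
K=np.array([[c["fx"],0,c["cx"]],[0,c["fy"],c["cy"]],[0,0,1]])
q=cv2.undistortPoints(np.c_[u.ravel(),v.ravel()].astype(float).reshape(-1,1,2),K,np.array(c["dist_coeffs"])).reshape(-1,2)
for i in range(3):
    s=r.sense();p,d=r.snapshot("wrist");M=toolpose(s)@C
    pw=(np.c_[q,np.ones(len(q))]*d.reshape(-1,1))@M[:3,:3].T+M[:3,3]
    h=np.hypot(pw[:,0]-525.5,pw[:,1]-128.2)
    z=lambda lo,hi,a,b:np.median(pw[(pw[:,2]>lo)&(pw[:,2]<hi)&(h>a)&(h<b),2]).round(2)
    print(s["tool_pos"].round(1) if hasattr(s["tool_pos"],"round") else s["tool_pos"],"top",z(84,97,0,25),"disc",z(10,19,38,49),"bench",z(-6,6,60,120))
```

```text
[524.2 128.3 187.8] top 90.11 disc 14.85 bench -0.58
[524.3 128.4 187.9] top 90.09 disc 14.87 bench -0.57
[524.3 128.3 187.9] top 90.1 disc 14.8 bench -0.58
```

```bash
python3 -c "
from bench import r
print(r.hand_in())"
```

```text
the job is handed in; nothing more can be done
None
```

The job is handed in: I turned the aperture ring to rest lightly on both stops (about 5–6 N each) and left it wide open, and the front cap measures fully home and level. I saw no sign of contact with the focus or front ring, but didn't re-check the focus mark or the other bench items at the end.

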